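# Stop the drawer box rocking with a wedge

## Task

The pale drawer box with the chrome tray rack rocks on its short foot, under the corner with the black pad. Push the orange wedge along the counter, nose first, under that foot until the box no longer rocks, then press down firmly with a fingertip on the black pad to prove it, and finish while still pressing there, with the box level and steady. Pick nothing up, do not shove the box along, and leave the other things where they are.

Things in the scene. Friction and masses are not known exactly. Their poses are not given: they have to be found in the camera images.
- box: Pale drawer box, 200 x 200 mm, 2 kg, loose, top 67 mm up, underside 15 mm; origin mid-footprint at sole height, z up, drawer fronts to -x. Domed feet (9 mm radius) at x, y = +-85 mm; the one at (-85, +85) is 4 to 8 mm too short. It rests level on the other three; 2 to 5 N on the black pad tips it. Tray rack on top: x 20 to 70, y -95 to 55 mm, 130 mm above the counter.
- loose_foot (a point): Fixed point of the box on the axis of the short foot, at the level of the long feet's soles (the short foot ends 4 to 8 mm above it); axes as the box's.
- press_pad (a point): Top centre of the black pad, 28 mm across, 70 mm above the counter, straight over the short foot. A press of about 6 to 20 N is firm enough.
- wedge: Loose orange wedge, 100 mm long (x), 70 wide (y), 90 g; origin at centre of underside, z up. Nose (+x end) 1.5 mm thick, slope rising evenly to 15.5 mm at the -x end, with an upright heel plate to push on, 28 mm high, full width. Starts off the box's +y side, nose 20 to 70 mm short of the foot, roughly along its -y. Snug when it meets the foot and pushes back 5 to 8 N; more shoves the box.
- wedge_nose (a point): Middle of the wedge's nose edge, at counter height.
- wedge_heel (a point): Middle of the heel plate's outer face (the face to push on), 14 mm above the counter.
- dish: Smoked glass dish, 68 mm across, 28 mm high, standing off the box's +y side beyond the wedge's path (leave alone); origin under its centre.
- bowl: Silver-grey mixing bowl, 116 mm across, 60 mm high (leave alone); origin under its centre.
- bitefork: Stainless bite fork, about 110 mm long, lying flat (leave alone).
- jar: Amber jar with white cap, 56 mm across, 70 mm high (leave alone); origin under its centre.
- spatula: Mixing spatula, 190 mm long, lying to the left of the wedge (leave alone).
- sparetray: Loose pale blue anterior tray, about 55 mm long, lying flat (leave alone).
Mind the look-alikes: they are no part of the job. What is meant by the wedge is not pink, and is the smaller of those in its own colour.

How it is judged:
On the way:
1. the wedge's nose is under the short foot (y of wedge_nose in the frame of loose_foot below -0.008 m and x of wedge_nose in the frame of loose_foot between -0.03 and 0.03 m), for 0.2 s.
At the end, for the whole second after the job is handed in: The wedge's nose is at least 8 mm past the short foot's axis and within 30 mm of it sideways; a fingertip over the black pad (within 40 mm) presses the box with more than 3 N, the wedge carries more than 1 N of it, the box is level within 0.008 rad, and box and wedge are still (all of step 1 and contact force between the fingers and box above 3 N and contact force between wedge and box above 1 N and horizontal distance between the grasp point and press_pad below 0.04 m and angle between box's own z axis and vertical below 0.008 rad and linear speed of each of box, wedge below 0.01 m/s and angular speed of box below 0.05 rad/s); the arm keeps its last pose, push and grip.
It fails at once if the wedge is lifted off the counter or tipped up (height (world z) of wedge above 0.012 m or angle between wedge's own z axis and vertical above 0.3 rad).
It fails at once if the box is lifted or tipped over (height (world z) of box above 0.015 m or angle between box's own z axis and vertical above 0.14 rad).
It fails at once if the box is shoved more than 30 mm along the counter (distance of box from where it was at the start of the episode above 0.03 m).
It fails at once if another thing is moved more than 30 mm (distance of any of dish, bowl, bitefork, jar, spatula, sparetray from where it was at the start of the episode above 0.03 m).
It also fails if it takes over 51 s, if anything falls off the work surface, if the arm or the gripper's body presses on something with over 40 N, if the wrist force passes 120 N, or if a joint passes its speed limit or range.

## Robot

A 6-joint arm with a two-finger parallel gripper is mounted at the origin on the work surface. World frame = base frame: x ahead of the robot, y to its left, z up, the work surface at z = 0. Lengths are in m, angles in rad, forces in N, time in s.
With the tool pointing down it reaches from about 0.35 to 0.975 m from the base axis. Payload 4.9 kg.
Tool frame: the origin (TCP) lies at the very end of the fingers, on their centre line; the grasp point (between the pads) lies 19 mm behind it (manip.tcp_to_grasp is the distance from the TCP to the grasp point, in m); z points along the fingers, y is the direction in which the jaws open and shut (so a half turn about z gives the same grasp; the last joint's range is limited). The gripper opens to 85 mm and grips with 20 to 120 N. Pads are 22 mm wide; open, the fingers measure 114 mm over their backs; the gripper's body (76 mm by 85 mm) begins 54 mm behind the grasp point. The pads swing forward as they close: fully open they stand 13 mm farther back than shut.
Start: joints at [1.213, 0.053, 1.613, -0, 1.476, -0.119], TCP at [0.148, 0.607, 0.231] pointing down, gripper open.
Joint ranges: [-3.01, 3.01], [-1.01, 2.22], [0.06, 2.58], [-1.02, 4.17], [0.09, 2.62], [-3.14, 3.14]. Speed limits (rad/s): [2.57, 2.57, 3.14, 3.14, 3.14, 3.14].

## Interface

Orientations are given as a unit quaternion [w, x, y, z].
In Python, from plant import sensors, cams, job, finder, manip gives the robot as it stands.
- The arm moves only by the shell command python3 -m pendant 'ROWS'. ROWS is JSON, a list of rows, each an object of numbers: "wx", "wy", "wz": the turn, a rotation vector about the tool's x, y, z in degrees; "dx", "dy", "dz": the shift along the tool's x, y, z in m; "hand": the gripper's target within -1 to 1 (fully open at 1, half-way at 0, shut at -1). A call has 1 to 20 rows; each row is the pose to reach, as a shift and turn from the pose commanded when the call began, along the tool's axes at that moment; what a row does not reach only later rows make up. A row lasts 1/12 s, in which the tool goes at most 41.7 mm and 7.16 degrees, less where a joint would pass 70% of its speed; a pose out of reach is approached as far as the arm can. A call with a gripper value outside its range is refused whole. The fingers move at their own pace and stop on an object; the grip force is fixed at half the most. Time passes only in rows, so rows that repeat a pose let the fingers close. It gives the time, the measured TCP pose, the force and the opening at its end, in the units of the state.
- sensors.state(): the state, without advancing time (a new reading comes with each control period).
- cams.grab_frame(name): name is "scene" or "top" or "wrist"; returns (picture, depth): 384x512x3 uint8, red, green, blue; 384x512 float32, m along the optical axis (not along the pixel's ray), 0 where there is no reading.
- cams.calibration(name): a dict with "fov_y" (degrees; the focal length in pixels is half the picture's height over the tangent of half this angle, whatever the lens; pixels are square), "cx", "cy" (the principal point, pixels), "pose" (4x4, takes a point from camera to world coordinates); the wrist camera has in their place "hand_eye" (4x4, takes a point from camera to tool coordinates, whose origin is the TCP and whose axes are the flange's). Camera axes: x right, y down, z forward; pixel columns grow to the right and rows downward; lengths in m; the calibration is good to about 2 mm. The wrist camera is an equidistant fisheye: a pixel r from the principal point sees the ray r / f radians off the axis. A picture is of the moment at which its call begins: read the wrist's pose just before it. calibration takes no time and is no camera call.
- job.job_done(): hands the job in, once; it reports no verdict.
Trained networks look in the newest picture that a camera, given by its name, has taken for a name from the list of things; names that differ only in an ending like _2 or _b are one class to them, and where a whole thing is asked for, a point or a joint stands for the part that bears it (a point fixed in the world has none). Each returns a list of dicts, best first, with "score" (0 to 1); they miss things now and then, are a little off and sometimes report something else, mostly with a low value. They report only what shows in the picture. A call takes as long as a camera call. They do not tell look-alikes from the thing itself.
- finder.look_for(camera, thing): "position" ([x, y, z] in m, in world coordinates, good to about 4 mm: the middle of the surface that is visible of it).
The state is a dict: "time": time; "joint_pos": joint angles; "joint_vel": joint speeds; "joint_efforts": joint torques, N m; "tool_pos": TCP position; "tool_rot": TCP orientation; "contact_force": force on the tool from outside, world axes, zero at the start; "ft_torque": the same for the moment, N m; "gripper_width": opening from 0.0 (shut) to 1.0 (fully open).
Only numpy, scipy, OpenCV 4.12 (cv2) and the standard library are available. Lean on these libraries where they do the work, as an engineer would, in place of code of your own. Each camera call takes 0.05 s, during which the arm holds its last target. There are 200 camera calls.

## Working session

There is one attempt and no reset: what is moved stays moved. The work goes in short steps, Python scripts to look and compute and a shell command to move; the robot and the scene stay as the last step left them, time stands still between calls to the robot, and variables do not carry over. Pictures are saved under pics/ and viewed, about 8 in all and at most 12, crops included, and the job is handed in when it is done.

```bash
mkdir -p pics; cat > h.py <<'E'
import numpy as np, cv2
from plant import sensors, cams, job, finder, manip
def grab(n,fn=None):
    p,d=cams.grab_frame(n)
    if fn: cv2.imwrite('pics/'+fn,p[:,:,::-1])
    return p,d
def pts(n,d):
    c=cams.calibration(n);f=d.shape[0]/2/np.tan(np.radians(c['fov_y']/2))
    v,u=np.mgrid[:d.shape[0],:d.shape[1]]
    P=np.stack([(u-c['cx'])/f*d,(v-c['cy'])/f*d,d],-1)
    M=np.array(c['pose']);return P@M[:3,:3].T+M[:3,3]
E
python3 - <<'E'
from h import *
a,da=grab('scene','s1.png')
b,db=grab('top','t1.png')
np.savez('f1.npz',a=a,da=da,b=b,db=db)
cv2.imwrite('pics/both.png',np.vstack([a,b])[:,:,::-1])
for t in ['box','wedge','press_pad','wedge_nose','wedge_heel','dish','spatula']:
    for r in finder.look_for('top',t)[:3]: print(t,np.round(r['position'],3),round(r['score'],2))
print(sensors.state())
c=cams.calibration('top');print(np.round(c['pose'],3),c['fov_y'])
E
```

```text
box [ 0.641 -0.016  0.064] 0.89
box [ 0.38  -0.302  0.003] 0.25
box [ 0.71  -0.368  0.007] 0.16
wedge [0.384 0.204 0.011] 0.76
wedge [0.538 0.175 0.006] 0.74
press_pad [ 0.638 -0.016  0.068] 0.77
wedge_nose [0.385 0.205 0.01 ] 0.92
wedge_nose [ 0.406 -0.011  0.004] 0.7
wedge_heel [ 0.407 -0.009  0.01 ] 0.95
wedge_heel [0.538 0.172 0.008] 0.66
dish [0.703 0.15  0.015] 0.88
spatula [0.597 0.433 0.003] 0.62
{'time': 0.45, 'joint_pos': array([ 1.21302187e+00,  5.27320619e-02,  1.61302526e+00, -1.36893780e-05,
        1.47597394e+00, -1.18955297e-01]), 'joint_vel': array([-0.00063844, -0.00063279, -0.00099468, -0.00133361, -0.00013155,
       -0.00069316]), 'joint_efforts': array([-6.43014919e-04, -3.93118715e+01, -3.69915068e+01, -1.44129499e-04,
        1.84431250e-03, -2.61511900e-06]), 'tool_pos': array([0.14780006, 0.60720476, 0.23120876]), 'tool_rot': array([-9.74308058e-06,  1.19125369e-01,  9.92879218e-01, -6.89560572e-05]), 'contact_force': array([ 0.07100795, -0.24815038,  0.02629627]), 'ft_torque': array([-0.06433899,  0.00480776, -0.02073545]), 'gripper_width': 1.0018816995771866}
[[ 0.016 -0.997  0.071  0.474]
 [-1.    -0.017 -0.019  0.013]
 [ 0.02  -0.071 -0.997  1.128]
 [ 0.     0.     0.     1.   ]] 48.881666436911495
```

View pics/both.png

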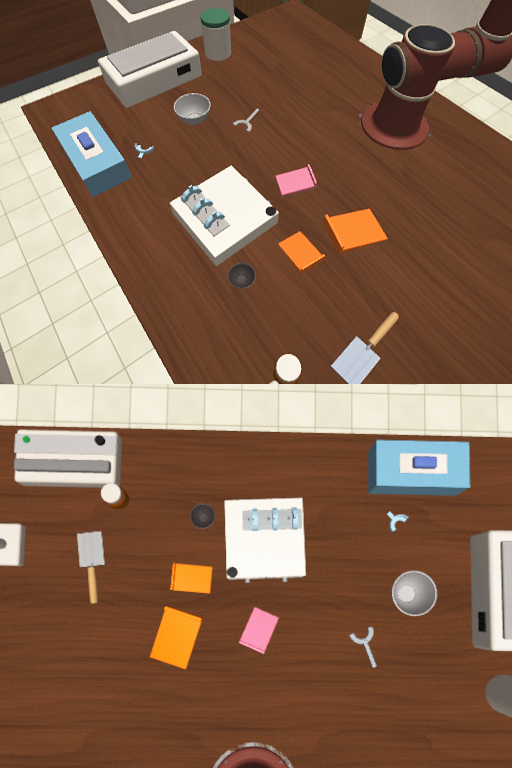

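The orange candidates in the top view are the small one at (192,194) and the large one at (176,254); the pink one is at (259,246). The small orange one is the wedge: it isn't pink, it's the smaller orange, and it sits off the +y side. I'll measure it and confirm with a crop.

```bash
python3 - <<'E'
from h import *
z=np.load('f1.npz');b,db=z['b'],z['db'];P=pts('top',db)
hsv=cv2.cvtColor(b,cv2.COLOR_RGB2HSV)
m=cv2.inRange(hsv,(8,180,180),(22,255,255))
n,l,s,c=cv2.connectedComponentsWithStats(m)
for i in range(1,n):
    if s[i,4]<200: continue
    Q=P[l==i];r=cv2.minAreaRect(Q[:,:2].astype(np.float32)*1000)
    print(i,s[i],c[i].round(),np.round(Q.mean(0),4),r,np.round(cv2.boxPoints(r)))
    # heights across v
    A=np.c_[Q[:,:2],np.ones(len(Q))];g=np.linalg.lstsq(A,Q[:,2],rcond=None)[0];print('grad',g, 'dir',np.degrees(np.arctan2(-g[1],-g[0])),Q[:,2].max())
# table height check
print('table',np.median(P[300:340,200:300,2]))
# box top
k=(P[:,:,2]>.055)&(P[:,:,2]<.08)&(P[:,:,0]>.5)&(P[:,:,0]<.8)&(abs(P[:,:,1]+.016)<.16)
Q=P[k];r=cv2.minAreaRect(Q[:,:2].astype(np.float32)*1000);print('box',r,np.round(cv2.boxPoints(r)),np.median(Q[:,2]))
d=(b.max(2)<60)&k; n,l,s,c=cv2.connectedComponentsWithStats(d.astype(np.uint8))
for i in range(1,n):
    if s[i,4]>20: print('dark',s[i],c[i],P[l==i].mean(0))
cv2.imwrite('pics/crop.png',cv2.resize(b[100:300,130:330,::-1],(600,600),interpolation=cv2.INTER_CUBIC))
E
```

```text
1 [ 170  179   43   31 1096] [191. 194.] [0.5413 0.1716 0.0124] ((532.2138671875, 114.87325286865234), (220.205078125, 80.35274505615234), 80.4323501586914) [[474.  13.]
 [554.  -0.]
 [590. 217.]
 [511. 230.]]
grad [-0.29011402 -0.16210976  0.19719164] dir 29.195563007284232 1.1283196940724203
2 [ 150  222   52   63 2082] [175. 253.] [0.3856 0.2059 0.0202] ((426.2583923339844, 166.22689819335938), (149.4622344970703, 284.3060302734375), 45.13570022583008) [[273. 214.]
 [474.  13.]
 [580. 119.]
 [378. 319.]]
grad [ 0.30074706 -1.01318847  0.11283028] dir 106.53258906794895 1.1283196940724203
table 0.0013692819216898355
box ((642.8829956054688, -18.796249389648438), (202.3414764404297, 200.30877685546875), 3.021958112716675) [[ 537.   76.]
 [ 547. -124.]
 [ 749. -113.]
 [ 739.   87.]] 0.06808757960232281
```

View pics/crop.png

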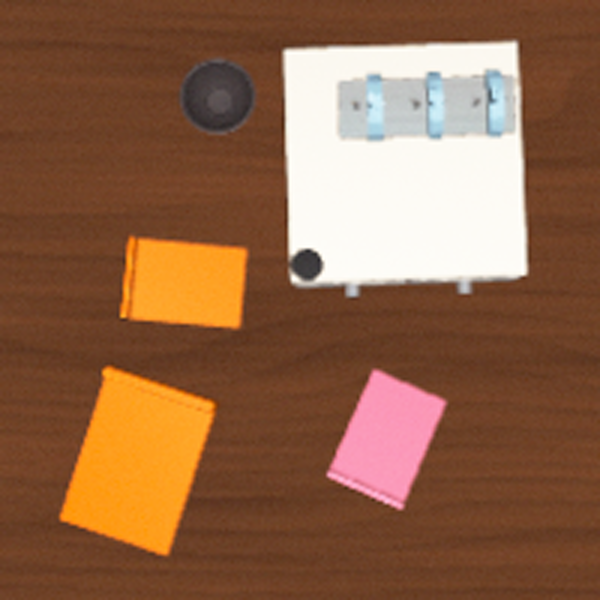

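The crop confirms the small orange wedge: heel at crop (128,278), nose at (243,288), black pad at (307,264). I'll redo the fits without the zero-depth pixels.

```bash
python3 - <<'E'
from h import *
z=np.load('f1.npz');b,db=z['b'],z['db'];P=pts('top',db)
c=cams.calibration('top');f=192/np.tan(np.radians(c['fov_y']/2));M=np.array(c['pose'])
def ray(u,v,h):
    r=M[:3,:3]@np.array([(u-c['cx'])/f,(v-c['cy'])/f,1]);return (M[:3,3]+r*(h-M[2,3])/r[2])[:2]
C=lambda x,y,h: np.round(ray(130+x/3-.33,100+y/3-.33,h),4)
for n,p in dict(nose1=(247,248,.0015),nose2=(240,328,.0015),heelT1=(130,237,.028),heelT2=(121,318,.028),pad=(307,264,.07),b1=(284,48,.067),b2=(518,42,.067),b3=(527,275,.067),b4=(291,283,.067)).items(): print(n,C(*p))
hsv=cv2.cvtColor(b,cv2.COLOR_RGB2HSV)
m=cv2.inRange(hsv,(8,180,150),(22,255,255));m[215:]=0
Q=P[(m>0)&(db>.5)];r=cv2.minAreaRect(Q[:,:2].astype(np.float32)*1000);print(np.round(cv2.boxPoints(r)),r)
print('dish',C(218,97,.028), manip.tcp_to_grasp)
E
```

```text
nose1 [0.5735 0.1175]
nose2 [0.5022 0.122 ]
heelT1 [0.579  0.2167]
heelT2 [0.5085 0.2224]
pad [0.5549 0.0608]
b1 [0.7387 0.0841]
b2 [ 0.748  -0.1149]
b3 [ 0.5491 -0.1242]
b4 [0.539 0.074]
[[502. 121.]
 [575. 116.]
 [582. 219.]
 [509. 224.]] ((541.9908447265625, 170.215576171875), (102.85768127441406, 74.06101989746094), 86.09073638916016)
dish [0.7036 0.1436] 0.0187
```

```bash
python3 -m pendant '[{"dx":-0.471,"dy":-0.252,"dz":0.11,"wz":80,"hand":0},{"dx":-0.471,"dy":-0.252,"dz":0.11,"wz":80,"hand":0},{"dx":-0.471,"dy":-0.252,"dz":0.11,"wz":80,"hand":0},{"dx":-0.471,"dy":-0.252,"dz":0.11,"wz":80,"hand":0},{"dx":-0.471,"dy":-0.252,"dz":0.11,"wz":80,"hand":0},{"dx":-0.471,"dy":-0.252,"dz":0.11,"wz":80,"hand":0},{"dx":-0.471,"dy":-0.252,"dz":0.11,"wz":80,"hand":0},{"dx":-0.471,"dy":-0.252,"dz":0.11,"wz":80,"hand":0},{"dx":-0.471,"dy":-0.252,"dz":0.11,"wz":80,"hand":0},{"dx":-0.471,"dy":-0.252,"dz":0.11,"wz":80,"hand":0},{"dx":-0.471,"dy":-0.252,"dz":0.11,"wz":80,"hand":0},{"dx":-0.471,"dy":-0.252,"dz":0.11,"wz":80,"hand":0},{"dx":-0.471,"dy":-0.252,"dz":0.11,"wz":80,"hand":0},{"dx":-0.471,"dy":-0.252,"dz":0.11,"wz":80,"hand":0},{"dx":-0.471,"dy":-0.252,"dz":0.11,"wz":80,"hand":0},{"dx":-0.471,"dy":-0.252,"dz":0.11,"wz":80,"hand":0},{"dx":-0.471,"dy":-0.252,"dz":0.11,"wz":80,"hand":0},{"dx":-0.471,"dy":-0.252,"dz":0.11,"wz":80,"hand":0}]'
python3 - <<'E'
from h import *
from scipy.spatial.transform import Rotation as R
grab('wrist','w1.png')
s=sensors.state();q=s['tool_rot'];print(R.from_quat(np.r_[q[1:],q[0]]).as_matrix().round(3),s['gripper_width'])
E
```

```text
[[-0.972  0.237 -0.   ]
 [ 0.237  0.972 -0.   ]
 [ 0.    -0.    -1.   ]] 1.0004977262762296invalid input
```

View pics/w1.png

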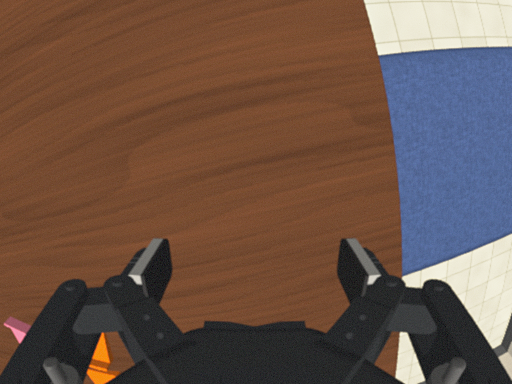

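The call was refused and the arm didn't move; the wrist view shows only bare counter. A row may need every key, so I'll fill them all in.

```bash
python3 -m pendant '[{"wx":0,"wy":0,"wz":80,"dx":-0.471,"dy":-0.252,"dz":0.11,"hand":0},{"wx":0,"wy":0,"wz":80,"dx":-0.471,"dy":-0.252,"dz":0.11,"hand":0},{"wx":0,"wy":0,"wz":80,"dx":-0.471,"dy":-0.252,"dz":0.11,"hand":0},{"wx":0,"wy":0,"wz":80,"dx":-0.471,"dy":-0.252,"dz":0.11,"hand":0},{"wx":0,"wy":0,"wz":80,"dx":-0.471,"dy":-0.252,"dz":0.11,"hand":0},{"wx":0,"wy":0,"wz":80,"dx":-0.471,"dy":-0.252,"dz":0.11,"hand":0},{"wx":0,"wy":0,"wz":80,"dx":-0.471,"dy":-0.252,"dz":0.11,"hand":0},{"wx":0,"wy":0,"wz":80,"dx":-0.471,"dy":-0.252,"dz":0.11,"hand":0},{"wx":0,"wy":0,"wz":80,"dx":-0.471,"dy":-0.252,"dz":0.11,"hand":0},{"wx":0,"wy":0,"wz":80,"dx":-0.471,"dy":-0.252,"dz":0.11,"hand":0},{"wx":0,"wy":0,"wz":80,"dx":-0.471,"dy":-0.252,"dz":0.11,"hand":0},{"wx":0,"wy":0,"wz":80,"dx":-0.471,"dy":-0.252,"dz":0.11,"hand":0},{"wx":0,"wy":0,"wz":80,"dx":-0.471,"dy":-0.252,"dz":0.11,"hand":0},{"wx":0,"wy":0,"wz":80,"dx":-0.471,"dy":-0.252,"dz":0.11,"hand":0},{"wx":0,"wy":0,"wz":80,"dx":-0.471,"dy":-0.252,"dz":0.11,"hand":0},{"wx":0,"wy":0,"wz":80,"dx":-0.471,"dy":-0.252,"dz":0.11,"hand":0},{"wx":0,"wy":0,"wz":80,"dx":-0.471,"dy":-0.252,"dz":0.11,"hand":0},{"wx":0,"wy":0,"wz":80,"dx":-0.471,"dy":-0.252,"dz":0.11,"hand":0}]'
python3 - <<'E'
from h import *
from scipy.spatial.transform import Rotation as R
s=sensors.state();q=s['tool_rot'];print(R.from_quat(np.r_[q[1:],q[0]]).as_matrix().round(3),s['gripper_width'],s['tool_pos'])
grab('wrist','w2.png')
E
```

```text
time: 2.0
tool_pos: [0.5451, 0.2522, 0.1218]
tool_rot: [0.0, 0.729, 0.685, 0.0]
contact_force: [-0.5, -0.2, -0.6]
gripper_width: 0.498
[[ 0.062  0.998  0.001]
 [ 0.998 -0.062  0.   ]
 [ 0.     0.001 -1.   ]] 0.4981913361415585 [0.54510325 0.25222504 0.12179742]
```

View pics/w2.png

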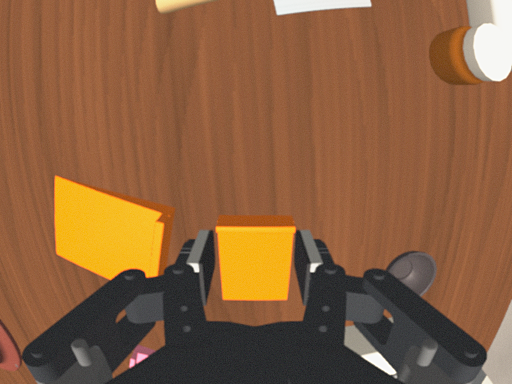

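The wrist view has the wedge centred between the fingers, with heel edge at about (255,222) and the dish and jar well to the right. I'll lower behind the heel and start pushing, turning 6° as I go to line up with the box's -y.

```bash
python3 -m pendant '[{"wx":0,"wy":0,"wz":0,"dx":0,"dy":0,"dz":0.04,"hand":0},{"wx":0,"wy":0,"wz":0,"dx":0,"dy":0,"dz":0.08,"hand":0},{"wx":0,"wy":0,"wz":0,"dx":0,"dy":0,"dz":0.11,"hand":0},{"wx":0,"wy":0,"wz":0,"dx":0,"dy":0,"dz":0.11,"hand":0},{"wx":0,"wy":0,"wz":0,"dx":0,"dy":0,"dz":0.11,"hand":0}]'
python3 -m pendant '[{"wx":0,"wy":0,"wz":0,"dx":-0.006,"dy":0,"dz":0,"hand":0},{"wx":0,"wy":0,"wz":0,"dx":-0.012,"dy":0,"dz":0,"hand":0},{"wx":0,"wy":0,"wz":0,"dx":-0.017,"dy":0,"dz":0,"hand":0},{"wx":0,"wy":0,"wz":0,"dx":-0.021,"dy":0,"dz":0,"hand":0},{"wx":0,"wy":0,"wz":0,"dx":-0.025,"dy":0,"dz":0,"hand":0},{"wx":0,"wy":0,"wz":-1,"dx":-0.029,"dy":0,"dz":0,"hand":0},{"wx":0,"wy":0,"wz":-2,"dx":-0.033,"dy":0,"dz":0,"hand":0},{"wx":0,"wy":0,"wz":-3,"dx":-0.037,"dy":0.001,"dz":0,"hand":0},{"wx":0,"wy":0,"wz":-4,"dx":-0.041,"dy":0.002,"dz":0,"hand":0},{"wx":0,"wy":0,"wz":-5,"dx":-0.045,"dy":0.002,"dz":0,"hand":0},{"wx":0,"wy":0,"wz":-6,"dx":-0.049,"dy":0.003,"dz":0,"hand":0},{"wx":0,"wy":0,"wz":-6,"dx":-0.053,"dy":0.003,"dz":0,"hand":0},{"wx":0,"wy":0,"wz":-6,"dx":-0.057,"dy":0.004,"dz":0,"hand":0},{"wx":0,"wy":0,"wz":-6,"dx":-0.060,"dy":0.004,"dz":0,"hand":0},{"wx":0,"wy":0,"wz":-6,"dx":-0.060,"dy":0.004,"dz":0,"hand":0}]'
python3 - <<'E'
from h import *
s=sensors.state();print(s['contact_force'],s['tool_pos'])
b,db=grab('top')
cv2.imwrite('pics/t3.png',cv2.resize(b[110:230,150:310,::-1],(800,600),interpolation=cv2.INTER_CUBIC))
E
```

```text
time: 2.47
tool_pos: [0.5438, 0.2512, 0.0098]
tool_rot: [-0.001, 0.729, 0.685, -0.002]
contact_force: [-0.0, -0.4, 0.5]
gripper_width: 0.503
time: 3.72
tool_pos: [0.546, 0.1902, 0.0112]
tool_rot: [0.0, 0.693, 0.721, -0.0]
contact_force: [-0.5, -0.4, 0.5]
gripper_width: 0.501
[-0.47858382 -0.43946684  0.53612783] [0.54598053 0.19015053 0.01120743]
```

View pics/t3.png

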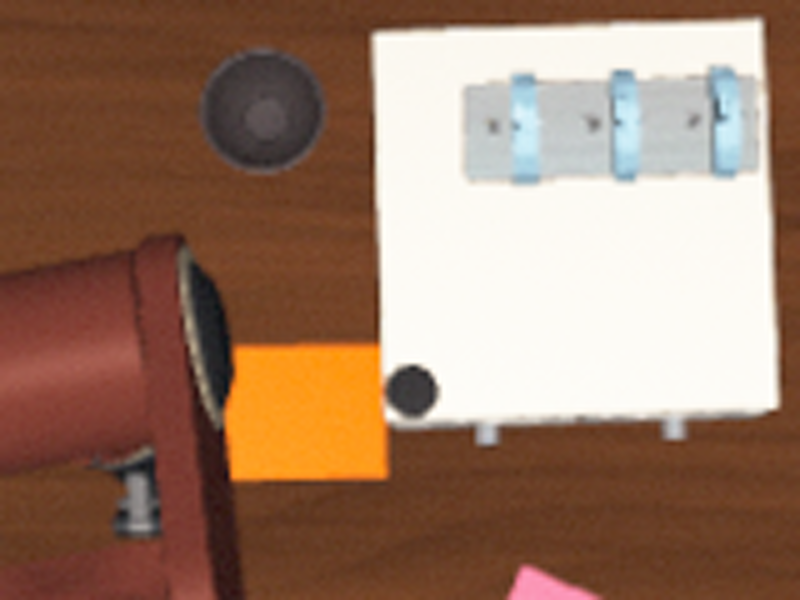

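The wedge is now square to the box with its nose at the box edge, crop (388,411) against the pad at (411,390), about 5 mm off sideways. I'll push straight on, then creep while watching the force.

```bash
python3 -m pendant '[{"wx":0,"wy":0,"wz":0,"dx":-0.003,"dy":0,"dz":0,"hand":0},{"wx":0,"wy":0,"wz":0,"dx":-0.006,"dy":0,"dz":0,"hand":0},{"wx":0,"wy":0,"wz":0,"dx":-0.009,"dy":0,"dz":0,"hand":0},{"wx":0,"wy":0,"wz":0,"dx":-0.012,"dy":0,"dz":0,"hand":0},{"wx":0,"wy":0,"wz":0,"dx":-0.015,"dy":0,"dz":0,"hand":0},{"wx":0,"wy":0,"wz":0,"dx":-0.018,"dy":0,"dz":0,"hand":0},{"wx":0,"wy":0,"wz":0,"dx":-0.021,"dy":0,"dz":0,"hand":0},{"wx":0,"wy":0,"wz":0,"dx":-0.024,"dy":0,"dz":0,"hand":0},{"wx":0,"wy":0,"wz":0,"dx":-0.026,"dy":0,"dz":0,"hand":0},{"wx":0,"wy":0,"wz":0,"dx":-0.028,"dy":0,"dz":0,"hand":0},{"wx":0,"wy":0,"wz":0,"dx":-0.030,"dy":0,"dz":0,"hand":0}]'
python3 -m pendant '[{"wx":0,"wy":0,"wz":0,"dx":-0.001,"dy":0,"dz":0,"hand":0},{"wx":0,"wy":0,"wz":0,"dx":-0.002,"dy":0,"dz":0,"hand":0},{"wx":0,"wy":0,"wz":0,"dx":-0.003,"dy":0,"dz":0,"hand":0},{"wx":0,"wy":0,"wz":0,"dx":-0.004,"dy":0,"dz":0,"hand":0}]'
```

```text
time: 4.68
tool_pos: [0.5472, 0.1607, 0.0113]
tool_rot: [-0.0, 0.693, 0.721, -0.0]
contact_force: [-0.2, 0.6, -1.2]
gripper_width: 0.502
time: 5.02
tool_pos: [0.5473, 0.1569, 0.0113]
tool_rot: [-0.0, 0.693, 0.721, -0.0]
contact_force: [0.2, 0.7, -0.7]
gripper_width: 0.496
```

```bash
python3 -m pendant '[{"wx":0,"wy":0,"wz":0,"dx":-0.001,"dy":0,"dz":0,"hand":0},{"wx":0,"wy":0,"wz":0,"dx":-0.002,"dy":0,"dz":0,"hand":0},{"wx":0,"wy":0,"wz":0,"dx":-0.003,"dy":0,"dz":0,"hand":0}]' | grep -E 'pos|force'
python3 -m pendant '[{"wx":0,"wy":0,"wz":0,"dx":-0.001,"dy":0,"dz":0,"hand":0},{"wx":0,"wy":0,"wz":0,"dx":-0.002,"dy":0,"dz":0,"hand":0},{"wx":0,"wy":0,"wz":0,"dx":-0.003,"dy":0,"dz":0,"hand":0}]'| grep -E 'pos|force'
```

```text
tool_pos: [0.5475, 0.1538, 0.0113]
contact_force: [0.3, 1.0, -0.6]
tool_pos: [0.5476, 0.1509, 0.0113]
contact_force: [-0.3, 1.1, -0.1]
```

```bash
python3 -m pendant '[{"wx":0,"wy":0,"wz":0,"dx":-0.001,"dy":0,"dz":0,"hand":0},{"wx":0,"wy":0,"wz":0,"dx":-0.002,"dy":0,"dz":0,"hand":0},{"wx":0,"wy":0,"wz":0,"dx":-0.003,"dy":0,"dz":0,"hand":0}]' | grep -E 'pos|force'
python3 -m pendant '[{"wx":0,"wy":0,"wz":0,"dx":-0.001,"dy":0,"dz":0,"hand":0},{"wx":0,"wy":0,"wz":0,"dx":-0.002,"dy":0,"dz":0,"hand":0}]'| grep -E 'pos|force'
```

```text
tool_pos: [0.5477, 0.1483, 0.0113]
contact_force: [-1.0, 3.8, -0.5]
tool_pos: [0.5478, 0.1466, 0.0114]
contact_force: [-0.2, 5.5, -0.3]
```

```bash
python3 -m pendant '[{"wx":0,"wy":0,"wz":0,"dx":-0.001,"dy":0,"dz":0,"hand":0},{"wx":0,"wy":0,"wz":0,"dx":-0.002,"dy":0,"dz":0,"hand":0}]' | grep -E 'pos|force'
```

```text
tool_pos: [0.5477, 0.145, 0.0114]
contact_force: [-1.3, 6.7, -0.1]
```

Snug at 6.7 N. Next I back off, raise, shut the hand and check the box and wedge.

```bash
python3 -m pendant '[{"wx":0,"wy":0,"wz":0,"dx":0.01,"dy":0,"dz":0,"hand":0},{"wx":0,"wy":0,"wz":0,"dx":0.03,"dy":0,"dz":0,"hand":0},{"wx":0,"wy":0,"wz":0,"dx":0.03,"dy":0,"dz":-0.03,"hand":0},{"wx":0,"wy":0,"wz":0,"dx":0.03,"dy":0,"dz":-0.07,"hand":-1},{"wx":0,"wy":0,"wz":0,"dx":0.03,"dy":0,"dz":-0.10,"hand":-1},{"wx":0,"wy":0,"wz":0,"dx":0.07,"dy":0,"dz":-0.10,"hand":-1},{"wx":0,"wy":0,"wz":0,"dx":0.11,"dy":0,"dz":-0.10,"hand":-1},{"wx":0,"wy":0,"wz":0,"dx":0.11,"dy":0,"dz":-0.10,"hand":-1},{"wx":0,"wy":0,"wz":0,"dx":0.11,"dy":0,"dz":-0.10,"hand":-1}]'
python3 - <<'E'
from h import *
b,db=grab('top');P=pts('top',db)
cv2.imwrite('pics/t4.png',cv2.resize(b[110:230,150:310,::-1],(800,600),interpolation=cv2.INTER_CUBIC))
k=(P[:,:,2]>.055)&(P[:,:,2]<.08)&(P[:,:,0]>.5)&(P[:,:,0]<.8)&(abs(P[:,:,1]+.016)<.12)&(b.min(2)>150)
Q=P[k];r=cv2.minAreaRect(Q[:,:2].astype(np.float32)*1000);print('box',np.round(cv2.boxPoints(r)))
E
```

```text
time: 6.85
tool_pos: [0.5433, 0.2552, 0.1116]
tool_rot: [0.001, 0.691, 0.722, -0.0]
contact_force: [-0.6, 0.1, 0.9]
gripper_width: 0.004
box [[ 536.   74.]
 [ 547. -125.]
 [ 749. -114.]
 [ 738.   85.]]
```

View pics/t4.png

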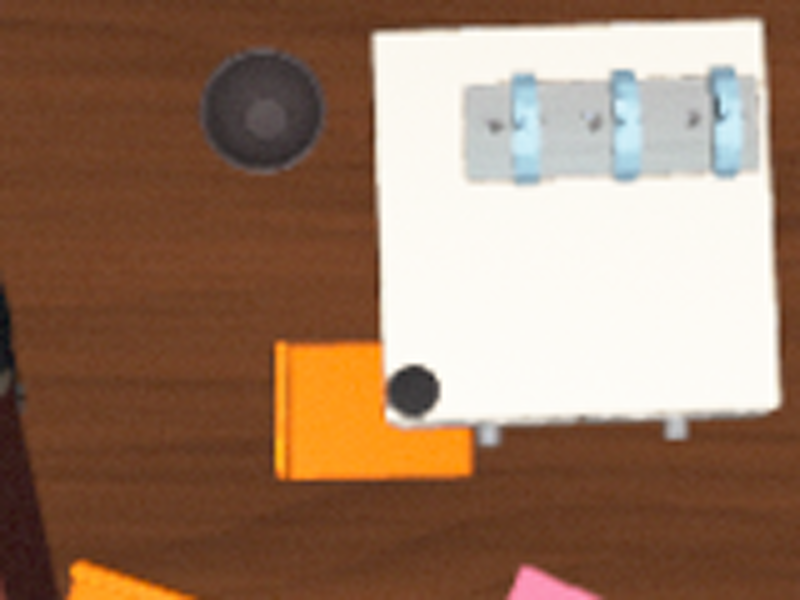

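The top view shows the wedge under the box with its nose at crop (473,410), about 27 mm past the foot and about 5 mm off sideways. The box moved about 1 mm. I'll go over the pad and press.

```bash
python3 -m pendant '[{"wx":0,"wy":0,"wz":0,"dx":-0.04,"dy":0.003,"dz":0,"hand":-1},{"wx":0,"wy":0,"wz":0,"dx":-0.08,"dy":0.003,"dz":0,"hand":-1},{"wx":0,"wy":0,"wz":0,"dx":-0.12,"dy":0.003,"dz":0,"hand":-1},{"wx":0,"wy":0,"wz":0,"dx":-0.16,"dy":0.003,"dz":0,"hand":-1},{"wx":0,"wy":0,"wz":0,"dx":-0.195,"dy":0.003,"dz":0,"hand":-1},{"wx":0,"wy":0,"wz":0,"dx":-0.195,"dy":0.003,"dz":0.015,"hand":-1},{"wx":0,"wy":0,"wz":0,"dx":-0.195,"dy":0.003,"dz":0.03,"hand":-1},{"wx":0,"wy":0,"wz":0,"dx":-0.195,"dy":0.003,"dz":0.036,"hand":-1},{"wx":0,"wy":0,"wz":0,"dx":-0.195,"dy":0.003,"dz":0.038,"hand":-1},{"wx":0,"wy":0,"wz":0,"dx":-0.195,"dy":0.003,"dz":0.038,"hand":-1}]'
python3 -m pendant '[{"wx":0,"wy":0,"wz":0,"dx":0,"dy":0,"dz":0.001,"hand":-1},{"wx":0,"wy":0,"wz":0,"dx":0,"dy":0,"dz":0.002,"hand":-1},{"wx":0,"wy":0,"wz":0,"dx":0,"dy":0,"dz":0.003,"hand":-1},{"wx":0,"wy":0,"wz":0,"dx":0,"dy":0,"dz":0.003,"hand":-1}]'
```

```text
time: 7.73
tool_pos: [0.5536, 0.0587, 0.0725]
tool_rot: [-0.001, 0.693, 0.721, -0.001]
contact_force: [0.7, -0.2, -0.2]
gripper_width: -0.002
time: 8.07
tool_pos: [0.5546, 0.0594, 0.0707]
tool_rot: [0.0, 0.692, 0.721, 0.0]
contact_force: [0.2, 0.6, 0.6]
gripper_width: 0.003
```

```bash
python3 -m pendant '[{"wx":0,"wy":0,"wz":0,"dx":0,"dy":0,"dz":0.0005,"hand":-1},{"wx":0,"wy":0,"wz":0,"dx":0,"dy":0,"dz":0.001,"hand":-1},{"wx":0,"wy":0,"wz":0,"dx":0,"dy":0,"dz":0.001,"hand":-1}]' | grep -E 'pos|force'
python3 -m pendant '[{"wx":0,"wy":0,"wz":0,"dx":0,"dy":0,"dz":0.0005,"hand":-1},{"wx":0,"wy":0,"wz":0,"dx":0,"dy":0,"dz":0.001,"hand":-1},{"wx":0,"wy":0,"wz":0,"dx":0,"dy":0,"dz":0.001,"hand":-1}]' | grep -E 'pos|force'
```

```text
tool_pos: [0.5546, 0.0593, 0.0699]
contact_force: [-1.7, 0.8, 4.2]
tool_pos: [0.5547, 0.0593, 0.0698]
contact_force: [-4.4, 0.9, 8.2]
```

```bash
python3 -m pendant '[{"wx":0,"wy":0,"wz":0,"dx":0,"dy":-0.001,"dz":0.0005,"hand":-1},{"wx":0,"wy":0,"wz":0,"dx":0,"dy":-0.001,"dz":0.001,"hand":-1},{"wx":0,"wy":0,"wz":0,"dx":0,"dy":-0.001,"dz":0.001,"hand":-1},{"wx":0,"wy":0,"wz":0,"dx":0,"dy":-0.001,"dz":0.001,"hand":-1}]' | grep -E 'pos|force'
python3 - <<'E'
from h import *
b,db=grab('top');P=pts('top',db);a,_=grab('scene')
cv2.imwrite('pics/s5.png',np.hstack([cv2.resize(a[150:300,160:310,::-1],(400,400)),cv2.resize(b[110:230,170:290,::-1],(400,400))]))
z=np.load('f1.npz');P0=pts('top',z['db'])
def tilt(P,b):
    k=(P[:,:,2]>.055)&(P[:,:,2]<.075)&(P[:,:,0]>.56)&(P[:,:,0]<.73)&(P[:,:,1]>-.12)&(P[:,:,1]<.03)&(b.min(2)>200)
    Q=P[k];return np.linalg.lstsq(np.c_[Q[:,:2],np.ones(len(Q))],Q[:,2],rcond=None)[0][:2],k.sum()
print(tilt(P0,z['b']),tilt(P,b))
for i in range(3):
    cams.grab_frame('top');s=sensors.state();print(s['time'],s['contact_force'].round(1),s['tool_pos'].round(4))
E
```

```text
tool_pos: [0.5546, 0.0593, 0.0697]
contact_force: [-3.0, 1.1, 10.7]
(array([ 3.85437476e-03, -5.34850667e-05]), np.int64(2745)) (array([ 1.50997994e-03, -8.37710258e-05]), np.int64(2243))
9.05 [-3.6  0.9 11.3] [0.5546 0.0593 0.0697]
9.1 [-4.3  0.5 11.2] [0.5546 0.0593 0.0698]
9.15 [-3.2  1.2 11.6] [0.5546 0.0593 0.0698]
```

View pics/s5.png

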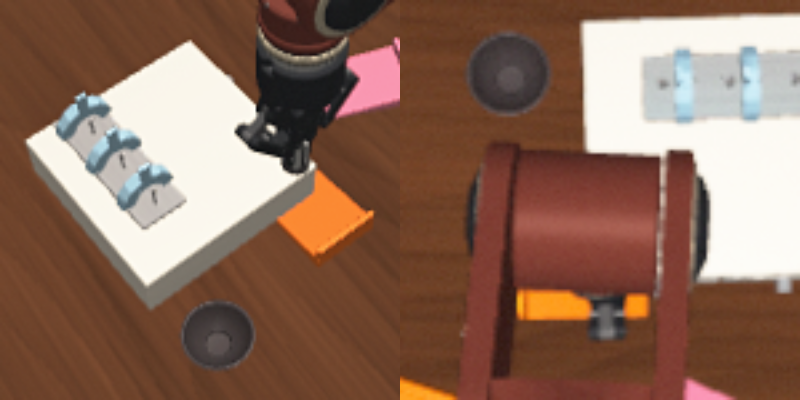

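The fingertip is on the pad at scene crop (297,160), with the wedge under the corner at (325,225). The press holds steady at about 11 N with no sinking, and the top's slope has changed by only about 2 mrad. I'm handing it in.

```bash
python3 -c "
from plant import job,sensors
print(job.job_done());s=sensors.state();print(s['time'],s['contact_force'],s['tool_pos'])"
```

```text
the job is handed in; nothing more can be done
None
the job is handed in; nothing more can be done
```

I pushed the small orange wedge nose first under the short foot until it pushed back about 6.7 N. I then pressed the black pad with the closed fingertips and handed the job in at about 9 s, still pressing. No verdict was reported.

- **Wedge:** before the press, the top view put its nose about 27 mm past the foot's axis and about 5 mm off sideways. I did not measure it again under load, because the arm hid it from above.
- **Box:** it shifted about 1 mm during the push. Under the press its measured slope differed by about 2 mrad from the start.
- **Press:** it held at about 11 N with the fingertip staying at 69.7–69.8 mm, so the corner did not sink. The fingertip was within about 2 mm of the measured pad centre.
- **Off the mark:** a sideways force of about 3–4 N at the fingertip remained. The first move command was refused because its rows left out some keys; the arm did not move.
- **Other things:** the arm touched nothing else that I could see. I did not re-measure the positions of the other things.

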